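# Proof-pull a bench spring gauge and re-hang its pull handle

## Robot

A 6-joint arm with a two-finger parallel gripper is mounted at the origin on the work surface. World frame = base frame: x ahead of the robot, y to its left, z up, the work surface at z = 0. Lengths are in m, angles in rad, forces in N, time in s.
With the tool pointing down it reaches from about 0.225 to 0.875 m from the base axis. Payload 3.4 kg.
Tool frame: the origin (TCP) lies at the very end of the fingers, on their centre line; the grasp point (between the pads) lies manip.grip_point_offset behind it (manip.grip_point_offset is the distance from the TCP to the grasp point, in m); z points along the fingers, y is the line along which they close (so a half turn about z gives the same grasp; the last joint's range is limited). The gripper opens to 85 mm and grips with 20 to 120 N. Pads are 22 mm wide; open, the fingers measure 114 mm over their backs; the gripper's body (76 mm by 85 mm) begins 54 mm behind the grasp point. The pads swing forward as they close: fully open they stand 13 mm farther back than shut.
Start: joints at [-1.378, 0.276, 1.505, -0, 1.361, -0.121], TCP at [0.177, -0.547, 0.231] pointing down, gripper open.
Joint ranges: [-2.89, 2.89], [-0.75, 2.08], [0.22, 2.7], [-1.18, 4.32], [0.11, 2.71], [-2.7, 2.7]. Speed limits (rad/s): [2.57, 2.57, 3.14, 3.14, 3.14, 3.14].

## Interface

Orientations are given as a unit quaternion [w, x, y, z].
In Python, from rig import manip gives the robot as it stands.
- The arm moves only by the shell command python3 -m pendant 'ROWS' [FORCE]. ROWS is JSON, a list of rows, each an object of numbers: "jaw": the opening, from -1 (shut) to 1 (fully open); "tx", "ty", "tz": the shift along the world's x, y, z in cm; "ax", "ay", "az": the turn, a rotation vector about the world's x, y, z in degrees. In form: [{"jaw": .., "tx": .., "ty": .., "tz": .., "ax": .., "ay": .., "az": ..}, ...]. A call has 1 to 10 rows; each row is the pose to reach, as a shift and turn from the pose commanded when the call began; what a row does not reach only later rows make up. A row lasts 1/8 s, in which the tool goes at most 62.5 mm and 10.7 degrees, less where a joint would pass 70% of its speed; a pose out of reach is approached as far as the arm can. A call with a gripper value outside its range is refused whole. The fingers move at their own pace and stop on an object; FORCE is the grip in N (left out, the last holds). Time passes only in rows, so rows that repeat a pose let the fingers close. It gives the time, the measured TCP pose, the force, the opening and the grip force at its end, in the units of the state.
- manip.get_state(): the state, without advancing time (a new reading comes with each control period).
- manip.get_image(name): name is "side" or "top" or "wrist"; returns a dict with "pixels" (384x512x3 uint8, blue, green, red), "depth" (384x512 float32, m along the optical axis (not along the pixel's ray), 0 where there is no reading), "fx", "fy", "cx", "cy" (pixels), "pose" (4x4, takes a point from camera to world coordinates). Camera axes: x right, y down, z forward; pixel columns grow to the right and rows downward; lengths in m; the calibration is good to about 2 mm. A picture is of the moment at which its call begins.
- manip.sign_off(): hands the job in; it is judged then, once.
The state is a dict: "clock": time; "qpos": joint angles; "qd": joint speeds; "effort": joint torques, N m; "position": TCP position; "ee_rot": TCP orientation; "contact_force": force on the tool from outside, world axes, zero at the start; "moment": the same for the moment, N m; "width": finger opening in m; "gripper_force": force on a finger pad.
Only numpy, scipy, OpenCV 4.12 (cv2) and the standard library are available. Lean on these libraries where they do the work, as an engineer would, in place of code of your own. Each camera call takes 0.05 s, during which the arm holds its last target. There are 200 camera calls.

## Task

Check the spring pull gauge on the microscopy bench: first slide its black drag pointer all the way back to zero, against the gauge's carriage, then lift the T-shaped pull handle up and off its fork stand and hook its stem behind the gauge's crossbar. With the handle, pull the crossbar out until the pointer is level with the thin metal fin, not past it, and hold it there for a second; then ease it back in fully without letting it snap, and hang the handle back on the fork, leaving the pointer standing at the fin. Leave the fin and the other things on the bench where they are.

Things in the scene. Friction and masses are not known exactly. Their poses are not given: they have to be found in the camera images.
- gauge: bench pull gauge, fixed: grey base plate 340 x 248 x 12 mm (x -170 to 170, y -145 to 103), white spring housing (x 65 to 170, y +-45, up to z 74). Origin under the plate at bench height, z up; its -x is the pulling direction. A carriage runs out of the housing along -x; the drag pointer's aluminium rail lies along x at y -88, top at z 30
- crossbar (a point): middle of the steel crossbar to pull: round, 12 mm thick, 80 mm long along gauge y, centre 52 mm above the bench. Two 9 mm side arms (y +-31, z 46 to 58) join it to the carriage; the opening between is free from above down to the base plate (z 12), 54 mm long (6 to 60 mm from this point along gauge +x) and 53 mm wide. Moves with the slide; axes as the gauge
- slide (a joint): how far carriage and crossbar are pulled out along gauge -x: 0 fully in, 0.095 m the end. A spring pulls it in: 1.8 N at 0, plus 90 N/m (8 N at 0.07), plus 0.3 N friction and 1.2 N while it moves the pointer. Going out, the carriage pushes the drag pointer ahead of it; when it goes back the pointer stays behind
- slide_index (a point): point on the slide, on the pointer's rail, where the pointer's centre stands when the pointer rests against the carriage (to about 0.5 mm); axes as the gauge
- pointer (a joint): position of the drag pointer along gauge -x, on the same scale as slide: 0 is zero, against the carriage when that is fully in; 0.105 m the end. Stays where it is left (1.2 N friction). Starts far out from the last user
- pointer_knob (a point): top centre of the drag pointer's upright round black knob, 20 mm diameter, free from z 43 to this point at z 83; the pointer's black block below it is 26 mm wide and a needle at z 36 points from it to the fin. Axes as the gauge
- fin_mark (a point): top of the thin upright aluminium fin (4 mm thick along gauge x, 22 mm wide, up to z 38) that marks the wanted pull, standing beside the pointer's rail (this point at y -123). The pointer is at the mark when pointer_knob and this point have the same gauge x. Axes as the gauge
- fork: fork stand, fixed: dark base plate 150 x 110 x 12 mm (origin under its centre) and two bent steel rods, 10 mm thick, at y +-32: up at x = 60, then level prongs along -x, top at z 150, from x 60 to x -60, with upturned tips to z 167 at x -68. Clear between the prongs: 54 mm
- handle: loose T-shaped pull handle, 160 g: flat steel stem 10 (x) x 24 (y) mm, origin at the centre of its foot, z up; from z 55 to z 85 a black crosshead 16 (x) x 110 (y) x 30 (z) mm. It hangs with its stem between the fork's prongs and the crosshead lying across them, its axes along the fork's, its foot 95 mm above the bench. The same after a half turn about z
- handle_grip (a point): centre of the handle's crosshead, 70 mm above its foot; grip it here from above with the fingers closing along the handle's x
- mouse: loose black computer mouse 105 x 60 x 28 mm, a bystander; origin under its centre
- woodbox: loose wooden slide box 85 x 150 x 45 mm, a bystander; origin under its centre
- oil: loose amber bottle 40 mm diameter, 80 mm tall, a bystander; origin under its centre
- penpot: loose dark pen pot 80 mm diameter, 155 mm tall with its pens, a bystander; origin under its centre
There are look-alikes about, which are no part of the job. What is shaped like the fork but blue, purple or yellow is not meant.

How it is judged:
By the outcome, as a careful person would: the job done as asked, in the order asked, and still so for the second after the job is handed in, with the robot touching nothing.
It also fails if it takes over 72 s, if anything falls off the work surface, if the arm or the gripper's body presses on something with over 40 N, if the wrist force passes 120 N, or if a joint passes its speed limit or range.

## Working session

There is one attempt and no reset: what is moved stays moved. The work goes in short steps, Python scripts to look and compute and a shell command to move; the robot and the scene stay as the last step left them, time stands still between calls to the robot, and variables do not carry over. Pictures are saved under pics/ and viewed, at most 11 in all, crops included, and the job is handed in when it is done.

```bash
mkdir -p pics; ls
cat > h.py <<'E'
import numpy as np, cv2
from rig import manip
def grab(n):
    im=manip.get_image(n); np.savez(f'/tmp/{n}.npz',**im); return im
def load(n): return dict(np.load(f'/tmp/{n}.npz'))
def pts(im):
    d=im['depth']; v,u=np.mgrid[:d.shape[0],:d.shape[1]]
    P=np.stack([(u-im['cx'])/im['fx']*d,(v-im['cy'])/im['fy']*d,d],-1)
    T=im['pose']; return P@T[:3,:3].T+T[:3,3]
def onplane(im,u,v,z):
    T=im['pose']; r=T[:3,:3]@np.array([(u-im['cx'])/im['fx'],(v-im['cy'])/im['fy'],1]); o=T[:3,3]
    return o+r*(z-o[2])/r[2]
E
python3 - <<'E'
from h import *
for n in ['side','top','wrist']:
    im=grab(n); cv2.imwrite(f'pics/{n}0.png',im['pixels']); print(n,im['fx'],im['pose'].round(3).tolist())
print(manip.get_state(),manip.grip_point_offset)
a=np.hstack([cv2.imread(f'pics/{n}0.png') for n in ['top','side']]);
E
```

```text
pics
side 349.68595565415734 [[-0.967, -0.17, 0.188, 0.319], [-0.253, 0.703, -0.664, 0.671], [-0.019, -0.69, -0.723, 0.979], [0.0, 0.0, 0.0, 1.0]]
top 350.85440722593603 [[0.024, -0.997, 0.071, 0.467], [-1.0, -0.025, -0.009, -0.108], [0.01, -0.07, -0.997, 1.33], [0.0, 0.0, 0.0, 1.0]]
wrist 267.9673813943126 [[0.309, -0.919, -0.247, 0.24], [-0.951, -0.299, -0.078, -0.525], [-0.002, 0.259, -0.966, 0.374], [0.0, 0.0, 0.0, 1.0]]
{'clock': 0.15, 'qpos': array([-1.37800259e+00,  2.76454420e-01,  1.50583298e+00, -4.71687046e-06,
        1.36070628e+00, -1.20988598e-01]), 'qd': array([-3.03276310e-05, -2.18562083e-03, -2.09437650e-03, -2.13686478e-03,
        2.07143393e-03, -1.36339345e-03]), 'effort': array([ 5.19969672e-04, -4.17144406e+01, -2.46032310e+01, -3.70878233e-04,
        7.60018243e-03, -6.91255778e-06]), 'position': array([ 0.17740252, -0.54653732,  0.23063948]), 'ee_rot': array([-6.99980646e-04,  9.87717486e-01,  1.56248765e-01, -2.74496262e-05]), 'contact_force': array([ 0.39423727, -0.02888887, -0.39472319]), 'moment': array([-0.01733616, -0.00827654, -0.04540717]), 'gripper_force': 0.0, 'width': 0.08523620872510332} 0.0187
```

View pics/top0.png

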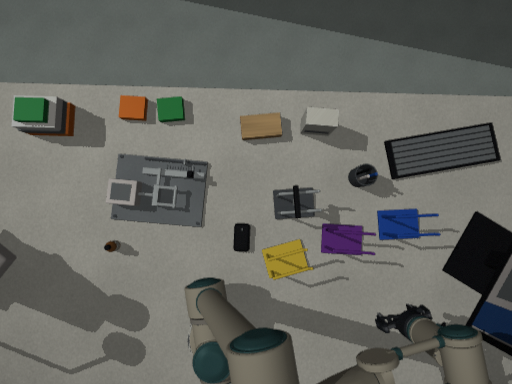

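View pics/side0.png

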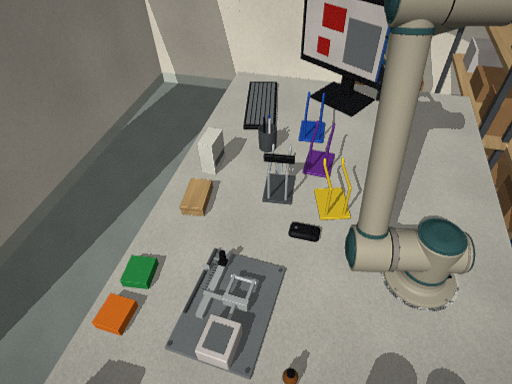

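The top view shows the gauge around (160,190) with its housing to the left and the pointer knob at about (190,174). The fork and handle are at about (296,202), the mouse at (241,237), the woodbox at (261,126), the oil bottle at (111,246) and the pen pot at (363,175). The side view agrees with this.

Run:
```python
from h import *
t=load('top')['pixels']; s=load('side')['pixels']
a=cv2.resize(t[145:235,100:220],None,fx=4.9,fy=4.9,interpolation=cv2.INTER_CUBIC)[:,:]
b=cv2.resize(t[170:230,265:330],None,fx=3,fy=3)
c=cv2.resize(s[240:380,160:295],None,fx=3,fy=3)
cv2.imwrite('pics/a.png',a); 
h=np.zeros((420,800,3),np.uint8); h[:c.shape[0],:c.shape[1]]=c; d=cv2.resize(s[145:210,255:305],None,fx=4,fy=4); h[:b.shape[0],410:410+b.shape[1]]=b; h[180:420,610:610+200]=d[:240,:190];cv2.imwrite('pics/b.png',h)
```

```text
(no output)
```

View pics/a.png

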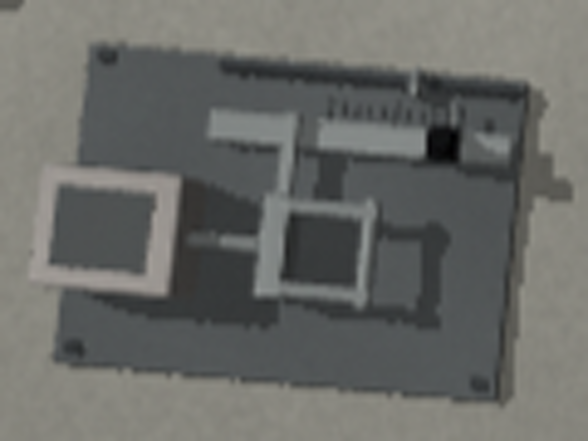

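View pics/b.png

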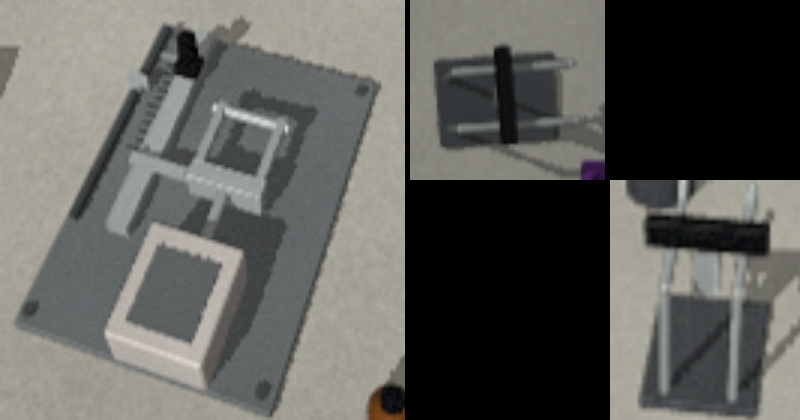

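The crops show, in the gauge crop (4.9x), plate corners at (92,43), (528,85), (500,403) and (55,363), the fin at (413,83) and the knob at (443,143). On the fork, the uprights are on the world +y side and the tips on the -y side.

Run:
```python
from h import *
from scipy.optimize import least_squares
im=load('top'); P=pts(im)
def fit(loc,w):
    loc=np.array(loc);w=np.array(w)
    f=lambda p:(loc@np.array([[np.cos(p[2]),np.sin(p[2])],[-np.sin(p[2]),np.cos(p[2])]])+p[:2]-w).ravel()
    r=least_squares(f,[.4,0,1.5]); return r.x,f(r.x).reshape(-1,2)
c=np.array([(92,43),(528,85),(500,403),(55,363)])/4.9+np.array([100,145])-.4
W=[onplane(im,u,v,.012)[:2] for u,v in c]
p,r=fit([(.17,-.145),(-.17,-.145),(-.17,.103),(.17,.103)],W)
print('gauge',p,np.degrees(p[2]),(r*1000).round(1).tolist())
R=np.array([[np.cos(p[2]),-np.sin(p[2])],[np.sin(p[2]),np.cos(p[2])]])
G=lambda w:(np.array(w)[...,:2]-p[:2])@R
# gauge frame height features by depth in both views
for n in ['top','side']:
    I=load(n);Q=pts(I); g=G(Q); z=Q[...,2]; L=I['pixels'].max(-1)
    ins=(abs(g[...,0])<.18)&(g[...,1]>-.15)&(g[...,1]<.11)
    def s(name,m):
        m=m&ins
        if m.sum(): print(n,name,m.sum(),'med',np.r_[np.median(g[m],0),np.median(z[m])].round(4),'rng',np.percentile(g[m],[3,97],axis=0).round(4).tolist())
    s('house',(z>.068)&(z<.08)&(g[...,0]>.04))
    s('knob',(z>.055)&(g[...,1]<-.06)&(L<60)); s('knobtop',(z>.078)&(g[...,1]<-.06))
    s('fin',(z>.025)&(z<.045)&(g[...,1]<-.108)&(L>90))
    s('bar',(z>.04)&(z<.063)&(abs(g[...,1])<.045)&(g[...,0]<.04)&(L>90))
    m=(z>.13)&(z<.2)&(L<70)&(Q[...,0]>.35)&(Q[...,0]<.55)&(Q[...,1]>-.3)&(Q[...,1]<-.1)
    q=Q[m]; 
    print(n,'handle',m.sum(),np.median(q,0),np.percentile(q,[3,97],axis=0).round(3).tolist())
    top=m&(z>.172)
    uv=np.argwhere(m)[:,::-1].astype(np.float32); print(cv2.minAreaRect(uv))
```

```text
gauge [0.51849718 0.23717683 1.50586417] 86.2796613300169 [[0.1, 0.5], [2.1, -2.3], [-1.0, 0.7], [-1.2, 1.1]]
top house 711 med [ 0.1179 -0.0024  0.0736] rng [[0.0697, -0.0438], [0.1682, 0.0391]]
top knob 31 med [-0.1186 -0.0893  0.0812] rng [[-0.1264, -0.0986], [-0.1088, -0.0815]]
top knobtop 27 med [-0.1166 -0.091   0.0817] rng [[-0.1261, -0.0989], [-0.1087, -0.0815]]
top fin 11 med [-0.0863 -0.1356  0.0378] rng [[-0.1176, -0.1466], [-0.0839, -0.1126]]
top bar 257 med [-0.006  -0.0033  0.0565] rng [[-0.0692, -0.0391], [0.0285, 0.0324]]
top handle 188 [ 0.50186181 -0.25882482  0.17838626] [[0.456, -0.285, 0.145], [0.546, -0.248, 0.184]]
((299.0, 202.5), (16.0, 29.0), 0.0)
side house 1420 med [0.1267 0.001  0.0753] rng [[0.0741, -0.0422], [0.1725, 0.0421]]
side knob 53 med [-0.1096 -0.0863  0.0789] rng [[-0.1206, -0.0951], [-0.1049, -0.0797]]
side knobtop 31 med [-0.1133 -0.0891  0.0826] rng [[-0.1215, -0.0964], [-0.106, -0.0797]]
side fin 32 med [-0.084  -0.1334  0.0356] rng [[-0.1193, -0.1447], [-0.0152, -0.11]]
side bar 507 med [-0.0021  0.0002  0.0579] rng [[-0.0679, -0.0367], [0.0304, 0.0356]]
side handle 225 [ 0.4986972  -0.25246901  0.17109489] [[0.453, -0.261, 0.152], [0.547, -0.245, 0.182]]
((279.9424743652344, 158.36285400390625), (28.403614044189453, 8.048799514770508), 3.814074993133545)
```

```bash
python3 -m pendant '[{"jaw":1,"tx":0,"ty":0,"tz":6,"az":0},{"jaw":1,"tx":3,"ty":6,"tz":11,"az":8},{"jaw":1,"tx":10,"ty":16.5,"tz":11,"az":40},{"jaw":1,"tx":20.4,"ty":33.8,"tz":11,"az":68.3},{"jaw":1,"tx":20.4,"ty":33.8,"tz":11,"az":68.3},{"jaw":1,"tx":30.6,"ty":50.8,"tz":11,"az":68.3},{"jaw":1,"tx":30.6,"ty":50.8,"tz":11,"az":68.3},{"jaw":1,"tx":36,"ty":59.5,"tz":11,"az":68.3},{"jaw":1,"tx":40.8,"ty":67.7,"tz":8,"az":68.3},{"jaw":1,"tx":40.8,"ty":67.7,"tz":5,"az":68.3}]' 20
python3 -m pendant '[{"jaw":1,"tx":0,"ty":0,"tz":-1,"az":0},{"jaw":1,"tx":0,"ty":0,"tz":-1,"az":0},{"jaw":1,"tx":0,"ty":0,"tz":-1,"az":0}]'
python3 - <<'E'
from h import *
s=manip.get_state();print(s['clock'],s['position'],s['ee_rot'],s['qpos'])
im=grab('wrist');cv2.imwrite('pics/w1.png',im['pixels']);print(im['pose'].round(3).tolist())
E
```

```text
0.15 [ 0.17740252 -0.54653732  0.23063948] [-6.99980646e-04  9.87717486e-01  1.56248765e-01 -2.74496262e-05] [-1.37800259e+00  2.76454420e-01  1.50583298e+00 -4.71687046e-06
  1.36070628e+00 -1.20988598e-01]
[[0.309, -0.919, -0.247, 0.24], [-0.951, -0.299, -0.078, -0.525], [-0.002, 0.259, -0.966, 0.374], [0.0, 0.0, 0.0, 1.0]]invalid input at $[0]: expected keys jaw, tx, ty, tz, ax, ay, az
invalid input at $[0]: expected keys jaw, tx, ty, tz, ax, ay, az
```

View pics/w1.png

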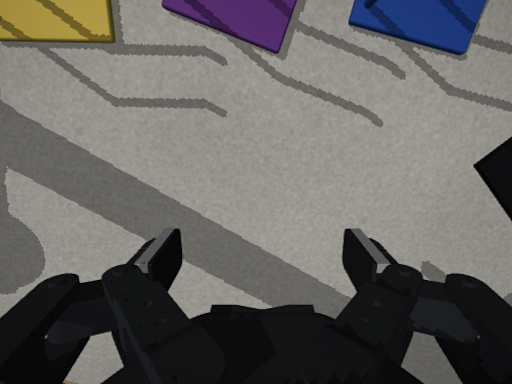

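The move was refused because every row needs all the keys. The picture therefore only shows the start pose, with the yellow, purple and blue stands along the top edge.

```bash
python3 -m pendant '[{"jaw":1,"tx":0,"ty":0,"tz":6,"ax":0,"ay":0,"az":0},{"jaw":1,"tx":3,"ty":6,"tz":11,"ax":0,"ay":0,"az":10},{"jaw":1,"tx":6,"ty":11,"tz":11,"ax":0,"ay":0,"az":20},{"jaw":1,"tx":9.5,"ty":16,"tz":11,"ax":0,"ay":0,"az":30},{"jaw":1,"tx":13,"ty":21,"tz":11,"ax":0,"ay":0,"az":40},{"jaw":1,"tx":16,"ty":26.5,"tz":11,"ax":0,"ay":0,"az":50},{"jaw":1,"tx":19,"ty":31.5,"tz":11,"ax":0,"ay":0,"az":60},{"jaw":1,"tx":22,"ty":36.5,"tz":11,"ax":0,"ay":0,"az":68.3},{"jaw":1,"tx":25,"ty":41.5,"tz":11,"ax":0,"ay":0,"az":68.3},{"jaw":1,"tx":28,"ty":46.5,"tz":11,"ax":0,"ay":0,"az":68.3}]' 20
python3 -m pendant '[{"jaw":1,"tx":3,"ty":5,"tz":0,"ax":0,"ay":0,"az":0},{"jaw":1,"tx":6,"ty":10,"tz":-2,"ax":0,"ay":0,"az":0},{"jaw":1,"tx":9,"ty":15,"tz":-5,"ax":0,"ay":0,"az":0},{"jaw":1,"tx":11,"ty":19,"tz":-9,"ax":0,"ay":0,"az":0},{"jaw":1,"tx":12.5,"ty":21,"tz":-13,"ax":0,"ay":0,"az":0},{"jaw":1,"tx":12.5,"ty":21,"tz":-13,"ax":0,"ay":0,"az":0},{"jaw":1,"tx":12.5,"ty":21,"tz":-13,"ax":0,"ay":0,"az":0}]'
python3 - <<'E'
from h import *
s=manip.get_state();print(s['clock'],s['position'],s['ee_rot'],s['qpos'])
im=grab('wrist');cv2.imwrite('pics/w2.png',im['pixels']);print(im['pose'].round(3).tolist())
E
```

```text
clock: 1.45
position: [0.4581, -0.08, 0.3414]
ee_rot: [0.0, 0.73, 0.684, 0.0]
contact_force: [0.8, -1.2, 0.1]
width: 0.0855
gripper_force: 0.0
clock: 2.33
position: [0.5827, 0.1275, 0.2123]
ee_rot: [0.001, 0.73, 0.684, 0.0]
contact_force: [0.1, -0.1, 0.6]
width: 0.0857
gripper_force: 0.0
2.325 [0.58268893 0.12746681 0.21227365] [5.16192308e-04 7.29710467e-01 6.83756066e-01 1.04949913e-04] [ 9.91735788e-02  3.18519954e-01  1.49047103e+00 -7.12122269e-04
  1.33180726e+00  1.64342666e-01]
[[0.998, -0.063, -0.016, 0.587], [-0.065, -0.964, -0.259, 0.194], [0.001, 0.259, -0.966, 0.356], [0.0, 0.0, 0.0, 1.0]]
```

View pics/w2.png

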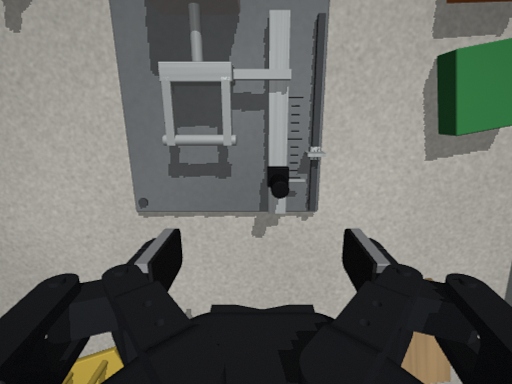

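The wrist view shows the whole pulling end of the gauge: knob (279,185), fin (316,152), crossbar from (166,140) to (235,139), the index arm reaching the rail at (285,74), and the rail column at about x=279.

```bash
cat >> h.py <<'E'
def gauge(p=(0.5175,0.238,1.5059)):
    c,s=np.cos(p[2]),np.sin(p[2]); return np.array(p[:2]),np.array([[c,-s],[s,c]])
E
python3 - <<'E'
from h import *
im=load('wrist');P=pts(im);z=P[...,2];o,R=gauge();g=(P[...,:2]-o)@R;L=im['pixels'].max(-1)
U=np.mgrid[:384,:512][1];V=np.mgrid[:384,:512][0]
def box(u0,u1,v0,v1):return (U>=u0)&(U<=u1)&(V>=v0)&(V<=v1)
def rep(n,m): print(n,m.sum(),'mean',g[m].mean(0).round(4),'z',np.median(z[m]).round(4),'rng',np.percentile(g[m],[2,98],axis=0).round(4).tolist())
m=box(260,300,160,205)&(z>.078)&(L<70);rep('knobtop',m)
rep('fin',box(300,330,140,165)&(z>.033)&(z<.042))
m=box(160,240,130,150)&(z>.049)&(z<.064)&(L>110);rep('crossbar',m)
m2=box(180,222,130,150)&(z>.049)&(L>110);q=P[m2];k=np.polyfit(q[:,0],q[:,1],1);print('bar slope deg',np.degrees(np.arctan(k[0])))
for nm,b in [('railR',(272,287,20,66)),('rail2',(272,287,85,160))]:
    m=box(*b)&(z>.025)&(z<.036);rep(nm,m)
m=box(262,300,10,165)&(z>.026)&(z<.034)&(L>110);q=P[m];
# rail centreline
mid=[(P[v][m[v]].mean(0)) for v in range(15,160) if m[v].sum()>8 and not 64<v<84]; mid=np.array(mid);k=np.polyfit(mid[:,1],mid[:,0],1);print('rail dir deg',90-np.degrees(np.arctan(k[0])),'x at y=.2',np.polyval(k,.2))
rep('arm',box(240,292,66,82)&(z>.034)&(z<.08)&(L>100))
rep('block',box(262,296,164,200)&(z>.033)&(z<.05)&(L<70))
rep('carr',box(160,230,62,80)&(z>.04)&(L>100))
rep('sideL',box(160,172,85,130)&(z>.04)&(L>100));rep('sideR',box(222,232,85,130)&(z>.04)&(L>100))
rep('edge',box(140,320,195,214)&(z>.009)&(z<.015))
E
```

```text
knobtop 268 mean [-0.1122 -0.0909] z 0.084 rng [[-0.1218, -0.0999], [-0.1045, -0.0823]]
fin 76 mean [-0.083 -0.137] z 0.0388 rng [[-0.0849, -0.1478], [-0.0813, -0.1263]]
crossbar 719 mean [-0.0624 -0.0037] z 0.0586 rng [[-0.0694, -0.042], [-0.0536, 0.0346]]
bar slope deg -1.1507425748242006
railR 749 mean [ 0.0381 -0.0922] z 0.0311 rng [[0.0152, -0.1005], [0.0603, -0.0838]]
rail2 1170 mean [-0.0461 -0.0932] z 0.0311 rng [[-0.0895, -0.1019], [-0.006, -0.0846]]
rail dir deg 86.47729139911101 x at y=.2 0.6066437426587401
arm 509 mean [ 0.0054 -0.0762] z 0.0441 rng [[0.0008, -0.1028], [0.01, -0.0502]]
block 261 mean [-0.1045 -0.0908] z 0.044 rng [[-0.1187, -0.104], [-0.0977, -0.0789]]
carr 1349 mean [ 0.0054 -0.0044] z 0.059 rng [[-0.003, -0.0392], [0.0142, 0.0309]]
sideL 410 mean [-0.0297  0.0273] z 0.0591 rng [[-0.0526, 0.0231], [-0.008, 0.0321]]
sideR 406 mean [-0.0307 -0.0351] z 0.059 rng [[-0.0535, -0.0389], [-0.0087, -0.0302]]
edge 2531 mean [-0.1519 -0.0169] z 0.013 rng [[-0.1636, -0.1332], [-0.1406, 0.0843]]
```

```bash
python3 -m pendant '[{"jaw":1,"tx":1.7,"ty":-0.9,"tz":-4,"ax":0,"ay":0,"az":0},{"jaw":1,"tx":1.7,"ty":-0.9,"tz":-8,"ax":0,"ay":0,"az":0},{"jaw":0.4,"tx":1.7,"ty":-0.9,"tz":-12,"ax":0,"ay":0,"az":0},{"jaw":0,"tx":1.7,"ty":-0.9,"tz":-15,"ax":0,"ay":0,"az":0},{"jaw":-0.3,"tx":1.7,"ty":-0.9,"tz":-16.2,"ax":0,"ay":0,"az":0},{"jaw":-1,"tx":1.7,"ty":-0.9,"tz":-16.2,"ax":0,"ay":0,"az":0},{"jaw":-1,"tx":1.7,"ty":-0.9,"tz":-16.2,"ax":0,"ay":0,"az":0},{"jaw":-1,"tx":1.7,"ty":-0.9,"tz":-16.2,"ax":0,"ay":0,"az":0}]' 20
```

```text
clock: 3.38
position: [0.601, 0.1187, 0.0498]
ee_rot: [0.001, 0.73, 0.684, 0.001]
contact_force: [4.9, -1.4, -11.8]
width: 0.0194
gripper_force: 22.6
```

```bash
python3 -m pendant '[{"jaw":-1,"tx":0.15,"ty":1,"tz":0,"ax":0,"ay":0,"az":0},{"jaw":-1,"tx":0.25,"ty":2.5,"tz":0,"ax":0,"ay":0,"az":0},{"jaw":-1,"tx":0.35,"ty":4,"tz":0,"ax":0,"ay":0,"az":0},{"jaw":-1,"tx":0.45,"ty":5.5,"tz":0,"ax":0,"ay":0,"az":0},{"jaw":-1,"tx":0.55,"ty":7,"tz":0,"ax":0,"ay":0,"az":0},{"jaw":-1,"tx":0.6,"ty":8.2,"tz":0,"ax":0,"ay":0,"az":0},{"jaw":-1,"tx":0.65,"ty":9,"tz":0,"ax":0,"ay":0,"az":0},{"jaw":-1,"tx":0.65,"ty":9.3,"tz":0,"ax":0,"ay":0,"az":0},{"jaw":-1,"tx":0.65,"ty":9.3,"tz":0,"ax":0,"ay":0,"az":0}]'
python3 -m pendant '[{"jaw":-1,"tx":0.02,"ty":0.3,"tz":0,"ax":0,"ay":0,"az":0},{"jaw":-1,"tx":0.02,"ty":0.3,"tz":0,"ax":0,"ay":0,"az":0}]'
```

```text
clock: 4.5
position: [0.6072, 0.2138, 0.0498]
ee_rot: [0.001, 0.729, 0.684, 0.001]
contact_force: [5.1, -0.1, -9.3]
width: 0.0193
gripper_force: 22.9
clock: 4.75
position: [0.6073, 0.2153, 0.0497]
ee_rot: [0.001, 0.729, 0.684, 0.0]
contact_force: [4.6, -3.1, -8.6]
width: 0.019
gripper_force: 22.9
```

```bash
python3 -m pendant '[{"jaw":-1,"tx":0.02,"ty":0.3,"tz":0,"ax":0,"ay":0,"az":0},{"jaw":-1,"tx":0.02,"ty":0.3,"tz":0,"ax":0,"ay":0,"az":0}]'; python3 -m pendant '[{"jaw":-1,"tx":0.02,"ty":0.3,"tz":0,"ax":0,"ay":0,"az":0},{"jaw":-1,"tx":0.02,"ty":0.3,"tz":0,"ax":0,"ay":0,"az":0}]'
```

```text
clock: 5.0
position: [0.6073, 0.2154, 0.0497]
ee_rot: [0.003, 0.729, 0.685, -0.002]
contact_force: [5.9, -9.3, -7.1]
width: 0.0194
gripper_force: 23.0
clock: 5.25
position: [0.6074, 0.2157, 0.0497]
ee_rot: [0.004, 0.729, 0.685, -0.003]
contact_force: [5.5, -17.6, -6.5]
width: 0.019
gripper_force: 23.1
```

```bash
python3 -m pendant '[{"jaw":-1,"tx":-0.03,"ty":-0.5,"tz":0,"ax":0,"ay":0,"az":0},{"jaw":-1,"tx":-0.03,"ty":-0.5,"tz":0,"ax":0,"ay":0,"az":0},{"jaw":0.1,"tx":-0.03,"ty":-0.5,"tz":0,"ax":0,"ay":0,"az":0},{"jaw":0.1,"tx":-0.03,"ty":-0.5,"tz":0,"ax":0,"ay":0,"az":0},{"jaw":0.1,"tx":-0.03,"ty":-0.5,"tz":0,"ax":0,"ay":0,"az":0},{"jaw":0.1,"tx":-0.03,"ty":-0.5,"tz":4,"ax":0,"ay":0,"az":0},{"jaw":0.1,"tx":-1.5,"ty":-3,"tz":10,"ax":0,"ay":0,"az":0},{"jaw":0.6,"tx":-3,"ty":-8,"tz":16,"ax":0,"ay":0,"az":0},{"jaw":1,"tx":-3,"ty":-8,"tz":16,"ax":0,"ay":0,"az":0},{"jaw":1,"tx":-3,"ty":-8,"tz":16,"ax":0,"ay":0,"az":0}]'
cat >> h.py <<'E'
def rays(im,P,uv):pass
def report(p=(0.5215,0.238,1.508)):
    im=grab('wrist');P=pts(im);z=P[...,2];o,R=gauge(p);g=(P[...,:2]-o)@R;L=im['pixels'].max(-1);x,y=g[...,0],g[...,1]
    def rep(n,m):
        if m.sum():print(n,m.sum(),'mean',g[m].mean(0).round(4),'z',np.median(z[m]).round(4),'rng',np.percentile(g[m],[2,98],axis=0).round(4).tolist())
    rep('knobtop',(z>.079)&(z<.09)&(abs(y+.088)<.014)&(x>-.16)&(x<.06)&(L<70))
    rep('block',(z>.033)&(z<.05)&(abs(y+.088)<.016)&(x>-.16)&(x<.06)&(L<70))
    rep('fin',(z>.034)&(z<.042)&(y<-.118)&(y>-.15)&(abs(x+.083)<.012)&(L>70))
    rep('arm',(z>.036)&(z<.05)&(abs(y+.065)<.015)&(L>100)&(x>-.12)&(x<.03))
    rep('bar',(z>.052)&(z<.064)&(abs(y)<.02)&(L>110)&(x<-.04)&(x>-.2))
    rep('rail',(z>.026)&(z<.034)&(abs(y+.088)<.02)&(L>110)&(x<.1)&(x>-.12))
    return im
E
python3 - <<'E'
from h import *
im=report();cv2.imwrite('pics/w3.png',im['pixels']);s=manip.get_state();print(s['clock'],s['position'],s['contact_force'])
E
```

```text
clock: 6.5
position: [0.5768, 0.1409, 0.2105]
ee_rot: [0.0, 0.73, 0.683, 0.001]
contact_force: [-0.2, 0.4, 0.5]
width: 0.0854
gripper_force: 0.0
knobtop 335 mean [-0.0173 -0.0869] z 0.0839 rng [[-0.0262, -0.0958], [-0.0086, -0.0785]]
block 221 mean [-0.0075 -0.0834] z 0.044 rng [[-0.0239, -0.0999], [-0.0003, -0.0746]]
fin 76 mean [-0.0833 -0.1327] z 0.0385 rng [[-0.0852, -0.1436], [-0.0819, -0.122]]
arm 274 mean [ 0.0049 -0.065 ] z 0.044 rng [[0.0003, -0.0799], [0.0096, -0.0506]]
bar 323 mean [-0.0631 -0.0001] z 0.0582 rng [[-0.0675, -0.0193], [-0.0591, 0.019]]
rail 2486 mean [-0.0195 -0.0874] z 0.0311 rng [[-0.1164, -0.0977], [0.0674, -0.077]]
6.55 [0.57621241 0.14148278 0.20879755] [ 0.01889631  0.54498356 -0.36719766]
```

```bash
python3 -m pendant '[{"jaw":1,"tx":0,"ty":-1,"tz":4,"ax":0,"ay":0,"az":-9},{"jaw":1,"tx":-1,"ty":-6,"tz":7,"ax":0,"ay":0,"az":-19},{"jaw":1,"tx":-2,"ty":-11,"tz":8,"ax":0,"ay":0,"az":-29},{"jaw":1,"tx":-3,"ty":-16,"tz":8,"ax":0,"ay":0,"az":-39},{"jaw":1,"tx":-4,"ty":-21,"tz":8,"ax":0,"ay":0,"az":-49},{"jaw":1,"tx":-5,"ty":-26,"tz":8,"ax":0,"ay":0,"az":-59},{"jaw":1,"tx":-6,"ty":-30,"tz":8,"ax":0,"ay":0,"az":-69},{"jaw":1,"tx":-7,"ty":-34,"tz":8,"ax":0,"ay":0,"az":-79},{"jaw":1,"tx":-8.2,"ty":-37.6,"tz":7,"ax":0,"ay":0,"az":-90},{"jaw":1,"tx":-8.2,"ty":-37.6,"tz":7,"ax":0,"ay":0,"az":-90}]'
python3 -m pendant '[{"jaw":1,"tx":0,"ty":0,"tz":0,"ax":0,"ay":0,"az":0},{"jaw":1,"tx":0,"ty":0,"tz":0,"ax":0,"ay":0,"az":0}]'
python3 - <<'E'
from h import *
im=grab('wrist');cv2.imwrite('pics/w4.png',im['pixels'])
P=pts(im);L=im['pixels'].max(-1);z=P[...,2]
m=(z>.172)&(z<.195)&(L<80)&(P[...,0]>.4)&(P[...,0]<.6)&(abs(P[...,1]+.25)<.08)
n,lab,st,_=cv2.connectedComponentsWithStats(m.astype(np.uint8));k=1+st[1:,4].argmax();m=lab==k
q=P[m];r=cv2.minAreaRect((q[:,:2]*1000).astype(np.float32));print(st[k],r,np.median(q[:,2]))
m=(z>.135)&(z<.165)&(L>90)&(P[...,0]>.4)&(P[...,0]<.6)&(P[...,1]<-.1)&(P[...,1]>-.36)
n,lab,st,_=cv2.connectedComponentsWithStats(m.astype(np.uint8))
for k in range(1,n):
    if st[k,4]>60:
        q=P[lab==k];c=q.mean(0);d=np.linalg.svd(q[:,:2]-c[:2],full_matrices=False)[2][0];print('rod',st[k],c.round(4),np.degrees(np.arctan2(d[1],d[0])),q[:,:2].min(0),q[:,:2].max(0))
E
```

```text
clock: 7.8
position: [0.4938, -0.2358, 0.2757]
ee_rot: [-0.002, 0.999, -0.034, -0.003]
contact_force: [0.5, 0.2, 0.6]
width: 0.0856
gripper_force: 0.0
clock: 8.05
position: [0.4952, -0.2336, 0.2788]
ee_rot: [-0.001, 1.0, -0.031, -0.0]
contact_force: [0.7, 0.2, 0.8]
width: 0.0857
gripper_force: 0.0
[ 270  115   32  115 1961] ((507.1663513183594, -256.06964111328125), (108.3190689086914, 16.128562927246094), 5.6441473960876465) 0.180751623757447
rod [291 123  73  19 621] [ 0.542  -0.2991  0.1517] 95.44065752034298 [ 0.53504043 -0.33040113] [ 0.54915062 -0.26389847]
rod [226 137  47  16 434] [ 0.5343 -0.2216  0.1501] 96.07425810772367 [ 0.52755867 -0.24495236] [ 0.54043963 -0.19744004]
rod [299 185  69  18 591] [ 0.4788 -0.305   0.1515] 96.72161996652137 [ 0.46959642 -0.33694688] [ 0.48531799 -0.27015597]
rod [237 196  46  15 414] [ 0.4712 -0.2277  0.1496] 95.25934514440559 [ 0.46389706 -0.25158318] [ 0.4795263 -0.2033694]
```

View pics/w4.png

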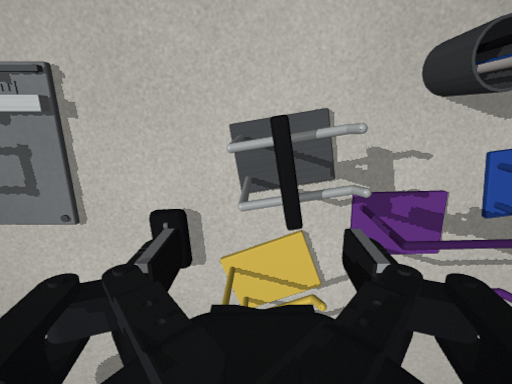

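The wrist view shows the black crosshead running from (280,117) to (293,228) across the dark fork's prongs. The mouse is at (170,235), and the yellow and purple stands are clear of the descent.

```bash
python3 -m pendant '[{"jaw":1,"tx":1.2,"ty":-2.25,"tz":-2,"ax":0,"ay":0,"az":9.2},{"jaw":1,"tx":1.2,"ty":-2.25,"tz":-5,"ax":0,"ay":0,"az":9.2},{"jaw":1,"tx":1.2,"ty":-2.25,"tz":-9,"ax":0,"ay":0,"az":9.2},{"jaw":0.4,"tx":1.2,"ty":-2.25,"tz":-12,"ax":0,"ay":0,"az":9.2},{"jaw":0,"tx":1.2,"ty":-2.25,"tz":-13,"ax":0,"ay":0,"az":9.2},{"jaw":-0.4,"tx":1.2,"ty":-2.25,"tz":-13,"ax":0,"ay":0,"az":9.2},{"jaw":-1,"tx":1.2,"ty":-2.25,"tz":-13,"ax":0,"ay":0,"az":9.2},{"jaw":-1,"tx":1.2,"ty":-2.25,"tz":-13,"ax":0,"ay":0,"az":9.2},{"jaw":-1,"tx":1.2,"ty":-2.25,"tz":-13,"ax":0,"ay":0,"az":9.2}]' 60
python3 -m pendant '[{"jaw":-1,"tx":0,"ty":0,"tz":0,"ax":0,"ay":0,"az":0},{"jaw":-1,"tx":0,"ty":0,"tz":0,"ax":0,"ay":0,"az":0}]'
```

```text
clock: 9.22
position: [0.5077, -0.258, 0.1509]
ee_rot: [0.001, 0.999, 0.048, 0.002]
contact_force: [1.1, 0.4, 3.8]
width: 0.0149
gripper_force: 59.9
clock: 9.48
position: [0.5077, -0.258, 0.1509]
ee_rot: [0.001, 0.999, 0.048, 0.002]
contact_force: [0.3, 0.3, 6.2]
width: 0.0153
gripper_force: 60.1
```

```bash
python3 -m pendant '[{"jaw":-1,"tx":0,"ty":0,"tz":1.5,"ax":0,"ay":0,"az":0},{"jaw":-1,"tx":0,"ty":0,"tz":4.5,"ax":0,"ay":0,"az":0},{"jaw":-1,"tx":0,"ty":0,"tz":8,"ax":0,"ay":0,"az":0},{"jaw":-1,"tx":0,"ty":1,"tz":10,"ax":0,"ay":0,"az":-1},{"jaw":-1,"tx":0.2,"ty":5,"tz":10,"ax":0,"ay":0,"az":-3},{"jaw":-1,"tx":0.3,"ty":10,"tz":10,"ax":0,"ay":0,"az":-5},{"jaw":-1,"tx":0.5,"ty":16,"tz":10,"ax":0,"ay":0,"az":-9.1},{"jaw":-1,"tx":0.7,"ty":22,"tz":10,"ax":0,"ay":0,"az":-9.1},{"jaw":-1,"tx":0.9,"ty":28,"tz":10,"ax":0,"ay":0,"az":-9.1},{"jaw":-1,"tx":1.1,"ty":34,"tz":10,"ax":0,"ay":0,"az":-9.1}]'
python3 -m pendant '[{"jaw":-1,"tx":0.05,"ty":5,"tz":0,"ax":0,"ay":0,"az":0},{"jaw":-1,"tx":0.1,"ty":9.5,"tz":-2,"ax":0,"ay":0,"az":0},{"jaw":-1,"tx":0.1,"ty":12.6,"tz":-6,"ax":0,"ay":0,"az":0},{"jaw":-1,"tx":0.1,"ty":12.6,"tz":-7,"ax":0,"ay":0,"az":0},{"jaw":-1,"tx":0.1,"ty":12.6,"tz":-7,"ax":0,"ay":0,"az":0}]'
python3 - <<'E'
from h import *
s=manip.get_state();print(s['position'],s['width'],s['gripper_force'])
im=report();cv2.imwrite('pics/w5.png',im['pixels'])
E
```

```text
clock: 10.72
position: [0.517, 0.0842, 0.2498]
ee_rot: [0.0, 0.999, -0.032, -0.0]
contact_force: [1.4, 0.1, -2.3]
width: 0.0148
gripper_force: 59.2
clock: 11.35
position: [0.518, 0.2079, 0.1788]
ee_rot: [0.001, 1.0, -0.031, -0.001]
contact_force: [-0.7, -0.2, -0.8]
width: 0.0149
gripper_force: 59.1
[0.5179916  0.20789355 0.17884519] 0.014864511367406016 59.11080300807953
knobtop 449 mean [-0.0169 -0.0872] z 0.0839 rng [[-0.0258, -0.0956], [-0.0083, -0.0783]]
block 224 mean [-0.0085 -0.0829] z 0.044 rng [[-0.0234, -0.0999], [-0.001, -0.0748]]
fin 135 mean [-0.083  -0.1328] z 0.0389 rng [[-0.0852, -0.1433], [-0.0812, -0.1222]]
arm 340 mean [ 0.0049 -0.0652] z 0.0441 rng [[0.0003, -0.0795], [0.0102, -0.0506]]
bar 447 mean [-0.0639 -0.0003] z 0.058 rng [[-0.0698, -0.019], [-0.0586, 0.0193]]
rail 3387 mean [-0.0295 -0.0871] z 0.0311 rng [[-0.1168, -0.0977], [0.0671, -0.0763]]
```

View pics/w5.png

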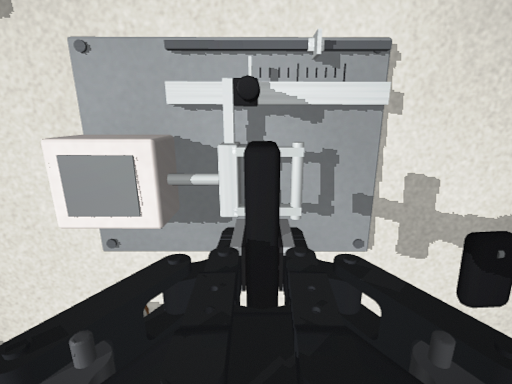

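The view shows the handle above the opening between carriage and crossbar (bar at column 297). The pointer sits against the index arm at (247,88), its needle is at (250,62), and the fin is at (316,42).

```bash
python3 -m pendant '[{"jaw":-1,"tx":0.15,"ty":0,"tz":-3,"ax":0,"ay":0,"az":0},{"jaw":-1,"tx":0.15,"ty":0,"tz":-6,"ax":0,"ay":0,"az":0},{"jaw":-1,"tx":0.15,"ty":0,"tz":-8.5,"ax":0,"ay":0,"az":0},{"jaw":-1,"tx":0.15,"ty":0,"tz":-9.8,"ax":0,"ay":0,"az":0},{"jaw":-1,"tx":0.15,"ty":0,"tz":-9.8,"ax":0,"ay":0,"az":0}]' 90
python3 -m pendant '[{"jaw":-1,"tx":-0.05,"ty":-0.7,"tz":0,"ax":0,"ay":0,"az":0},{"jaw":-1,"tx":-0.1,"ty":-1.4,"tz":0,"ax":0,"ay":0,"az":0},{"jaw":-1,"tx":-0.12,"ty":-1.9,"tz":0,"ax":0,"ay":0,"az":0},{"jaw":-1,"tx":-0.12,"ty":-1.9,"tz":0,"ax":0,"ay":0,"az":0}]'
```

```text
clock: 12.02
position: [0.5205, 0.2079, 0.0816]
ee_rot: [0.0, 0.999, -0.032, -0.0]
contact_force: [-0.3, 0.3, -1.1]
width: 0.0145
gripper_force: 90.5
clock: 12.52
position: [0.519, 0.1891, 0.0817]
ee_rot: [-0.0, 0.999, -0.032, 0.0]
contact_force: [-0.1, 0.2, -1.4]
width: 0.0147
gripper_force: 90.5
```

```bash
python3 -m pendant '[{"jaw":-1,"tx":-0.02,"ty":-0.4,"tz":0,"ax":0,"ay":0,"az":0},{"jaw":-1,"tx":-0.05,"ty":-0.9,"tz":0,"ax":0,"ay":0,"az":0},{"jaw":-1,"tx":-0.09,"ty":-1.5,"tz":0,"ax":0,"ay":0,"az":0},{"jaw":-1,"tx":-0.13,"ty":-2.2,"tz":0,"ax":0,"ay":0,"az":0},{"jaw":-1,"tx":-0.18,"ty":-3,"tz":0,"ax":0,"ay":0,"az":0},{"jaw":-1,"tx":-0.24,"ty":-3.8,"tz":0,"ax":0,"ay":0,"az":0},{"jaw":-1,"tx":-0.28,"ty":-4.5,"tz":0,"ax":0,"ay":0,"az":0},{"jaw":-1,"tx":-0.31,"ty":-5,"tz":0,"ax":0,"ay":0,"az":0},{"jaw":-1,"tx":-0.33,"ty":-5.3,"tz":0,"ax":0,"ay":0,"az":0},{"jaw":-1,"tx":-0.33,"ty":-5.3,"tz":0,"ax":0,"ay":0,"az":0}]'
python3 -m pendant '[{"jaw":-1,"tx":0,"ty":0,"tz":0,"ax":0,"ay":0,"az":0},{"jaw":-1,"tx":0,"ty":0,"tz":0,"ax":0,"ay":0,"az":0}]'
python3 - <<'E'
from h import *
im=report();cv2.imwrite('pics/w6.png',cv2.resize(im['pixels'][0:200,150:450],None,fx=2.6,fy=2.6,interpolation=cv2.INTER_CUBIC))
E
```

```text
clock: 13.78
position: [0.5156, 0.1372, 0.0814]
ee_rot: [-0.001, 0.999, -0.032, 0.0]
contact_force: [-0.4, 6.1, -2.6]
width: 0.0148
gripper_force: 90.4
clock: 14.02
position: [0.5156, 0.1372, 0.0814]
ee_rot: [-0.001, 0.999, -0.032, 0.0]
contact_force: [-0.1, 5.8, -2.5]
width: 0.0146
gripper_force: 90.3
knobtop 1321 mean [-0.0627 -0.0871] z 0.0839 rng [[-0.071, -0.0958], [-0.0541, -0.0784]]
block 489 mean [-0.0604 -0.0814] z 0.0438 rng [[-0.0706, -0.0998], [-0.0463, -0.0743]]
fin 187 mean [-0.0837 -0.1282] z 0.0388 rng [[-0.0856, -0.1343], [-0.0815, -0.1221]]
arm 777 mean [-0.0405 -0.0653] z 0.044 rng [[-0.0452, -0.0795], [-0.0353, -0.0507]]
bar 1077 mean [-0.0573 -0.0024] z 0.0589 rng [[-0.1151, -0.0193], [-0.0403, 0.0188]]
rail 7762 mean [-0.0187 -0.0876] z 0.0311 rng [[-0.1169, -0.0982], [0.0672, -0.0767]]
```

View pics/w6.png

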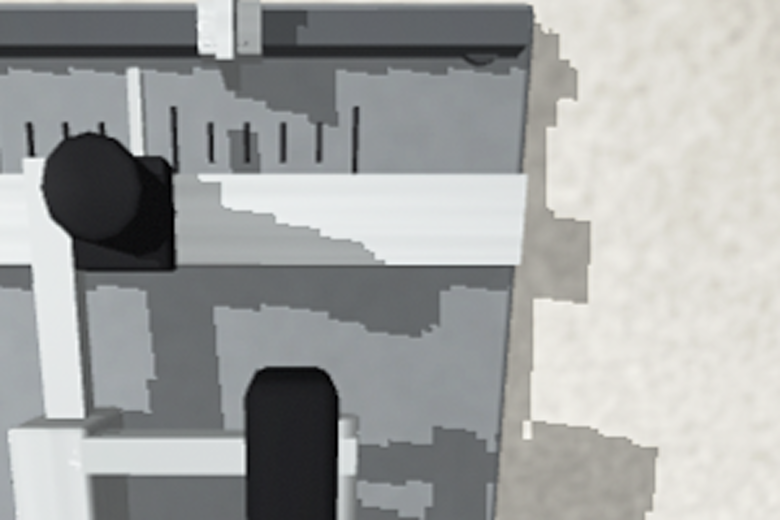

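The pull has begun: the pointer knob is at crop (92,185) with its needle at (136,110), still left of the fin at about (217,28). I'll measure needle and fin directly.

```bash
cat >> h.py <<'E'
def needle(im,x0,p=(0.5215,0.238,1.508)):
    P=pts(im);z=P[...,2];o,R=gauge(p);g=(P[...,:2]-o)@R;L=im['pixels'].max(-1);x,y=g[...,0],g[...,1]
    for n,m in [('needle',(z>.031)&(z<.041)&(y<-.102)&(y>-.12)&(abs(x-x0)<.012)),('fintop',(z>.036)&(z<.043)&(y<-.119)&(y>-.15)&(abs(x+.083)<.012)),
                ('knob',(z>.0815)&(z<.09)&(abs(y+.088)<.014)&(abs(x-x0)<.03)&(L<70))]:
        if m.sum(): print(n,m.sum(),g[m].mean(0).round(4),np.median(z[m]).round(4),(np.percentile(g[m][:,0],[1,99])).round(4),np.percentile(g[m][:,1],[1,99]).round(4),np.c_[np.where(m)][:, 1].min(),np.where(m)[1].max())
E
python3 - <<'E'
from h import *
needle(load('wrist'),-.063)
E
```

```text
needle 189 [-0.062 -0.111] 0.039 [-0.0633 -0.0602] [-0.1197 -0.1022] 199 205
fintop 166 [-0.0836 -0.1281] 0.039 [-0.0856 -0.0815] [-0.1343 -0.1221] 232 239
knob 1282 [-0.0625 -0.0872] 0.084 [-0.071  -0.0538] [-0.0961 -0.0782] 167 205
```

```bash
python3 -m pendant '[{"jaw":-1,"tx":-0.04,"ty":-0.6,"tz":0,"ax":0,"ay":0,"az":0},{"jaw":-1,"tx":-0.07,"ty":-1.2,"tz":0,"ax":0,"ay":0,"az":0},{"jaw":-1,"tx":-0.1,"ty":-1.6,"tz":0,"ax":0,"ay":0,"az":0},{"jaw":-1,"tx":-0.12,"ty":-1.85,"tz":0,"ax":0,"ay":0,"az":0},{"jaw":-1,"tx":-0.12,"ty":-2.0,"tz":0,"ax":0,"ay":0,"az":0},{"jaw":-1,"tx":-0.12,"ty":-2.0,"tz":0,"ax":0,"ay":0,"az":0},{"jaw":-1,"tx":-0.12,"ty":-2.0,"tz":0,"ax":0,"ay":0,"az":0}]'
python3 - <<'E'
from h import *
im=grab('wrist');needle(im,-.082)
im=grab('wrist');needle(im,-.082)
E
```

```text
clock: 14.95
position: [0.5144, 0.1182, 0.0814]
ee_rot: [-0.002, 0.999, -0.032, 0.0]
contact_force: [-0.1, 7.1, -1.6]
width: 0.0146
gripper_force: 90.4
needle 191 [-0.081  -0.1112] 0.0389 [-0.0824 -0.079 ] [-0.1197 -0.1023] 198 205
fintop 193 [-0.0836 -0.1277] 0.0388 [-0.0858 -0.0798] [-0.1345 -0.1193] 198 208
knob 1276 [-0.0815 -0.0872] 0.0839 [-0.0901 -0.0727] [-0.0961 -0.0781] 166 205
needle 191 [-0.081  -0.1111] 0.0389 [-0.0824 -0.0791] [-0.1198 -0.1022] 198 205
fintop 191 [-0.0836 -0.1276] 0.039 [-0.0857 -0.0796] [-0.1343 -0.1191] 198 209
knob 1275 [-0.0815 -0.0872] 0.084 [-0.0901 -0.0727] [-0.0961 -0.0781] 166 205
```

```bash
python3 -m pendant '[{"jaw":-1,"tx":-0.01,"ty":-0.1,"tz":0,"ax":0,"ay":0,"az":0},{"jaw":-1,"tx":-0.01,"ty":-0.18,"tz":0,"ax":0,"ay":0,"az":0},{"jaw":-1,"tx":-0.01,"ty":-0.18,"tz":0,"ax":0,"ay":0,"az":0}]'
python3 - <<'E'
from h import *
im=grab('wrist');needle(im,-.0835)
P=pts(im);z=P[...,2];o,R=gauge((0.5215,0.238,1.508));g=(P[...,:2]-o)@R;x,y=g[...,0],g[...,1];L=im['pixels'].max(-1)
m=(z>.027)&(z<.034)&(abs(y+.088)<.02)&(L>110)
for s,f in [('lo',np.min),('hi',np.max)]:
    b=[(c,f(y[m&(abs(x-c)<.002)])) for c in np.arange(-.06,.03,.005) if (m&(abs(x-c)<.002)).sum()>20];b=np.array(b);print(s,np.degrees(np.polyfit(b[:,0],b[:,1],1)[0]))
m=(z>.034)&(z<.043)&(y<-.119)&(y>-.15)&(abs(x+.084)<.008)
for y0 in np.arange(-.136,-.1,.002):
    k=(z>.031)&(z<.043)&(abs(y-y0)<.001)&(abs(x+.084)<.008)
    if k.sum():print(round(y0,3),k.sum(),np.percentile(x[k],[5,50,95]).round(4))
E
```

```text
clock: 15.42
position: [0.5143, 0.1166, 0.0814]
ee_rot: [-0.002, 0.999, -0.032, 0.0]
contact_force: [0.5, 9.0, -1.4]
width: 0.0143
gripper_force: 90.4
needle 192 [-0.0825 -0.1111] 0.0389 [-0.0839 -0.0806] [-0.1198 -0.1021] 198 205
fintop 198 [-0.0836 -0.1277] 0.0388 [-0.0857 -0.0811] [-0.1347 -0.1191] 198 206
knob 1280 [-0.0831 -0.0872] 0.0839 [-0.0916 -0.0743] [-0.0961 -0.0782] 166 205
lo 0.5365590069199113
hi -0.1318837411575344
-0.136 4 [-0.0857 -0.0856 -0.0855]
-0.134 30 [-0.0856 -0.084  -0.0818]
-0.132 34 [-0.0856 -0.0842 -0.0818]
-0.13 36 [-0.0856 -0.084  -0.0818]
-0.128 34 [-0.0856 -0.0842 -0.082 ]
-0.126 27 [-0.0857 -0.0843 -0.0821]
-0.124 34 [-0.0856 -0.0842 -0.0819]
-0.122 38 [-0.0856 -0.0838 -0.0818]
-0.12 14 [-0.0837 -0.0827 -0.0808]
-0.118 22 [-0.0837 -0.0828 -0.0809]
-0.116 20 [-0.0839 -0.0825 -0.081 ]
-0.114 22 [-0.0838 -0.0828 -0.081 ]
-0.112 19 [-0.0837 -0.0825 -0.081 ]
-0.11 22 [-0.0837 -0.0823 -0.0808]
-0.108 23 [-0.0837 -0.0826 -0.0806]
-0.106 20 [-0.0838 -0.0828 -0.0809]
-0.104 19 [-0.0837 -0.0826 -0.081 ]
-0.102 17 [-0.0837 -0.0825 -0.0811]
```

```bash
python3 -m pendant '[{"jaw":-1,"tx":0,"ty":-0.07,"tz":0,"ax":0,"ay":0,"az":0},{"jaw":-1,"tx":0,"ty":-0.07,"tz":0,"ax":0,"ay":0,"az":0},{"jaw":-1,"tx":0,"ty":-0.07,"tz":0,"ax":0,"ay":0,"az":0},{"jaw":-1,"tx":0,"ty":-0.07,"tz":0,"ax":0,"ay":0,"az":0},{"jaw":-1,"tx":0,"ty":-0.07,"tz":0,"ax":0,"ay":0,"az":0},{"jaw":-1,"tx":0,"ty":-0.07,"tz":0,"ax":0,"ay":0,"az":0},{"jaw":-1,"tx":0,"ty":-0.07,"tz":0,"ax":0,"ay":0,"az":0},{"jaw":-1,"tx":0,"ty":-0.07,"tz":0,"ax":0,"ay":0,"az":0},{"jaw":-1,"tx":0,"ty":-0.07,"tz":0,"ax":0,"ay":0,"az":0},{"jaw":-1,"tx":0,"ty":-0.07,"tz":0,"ax":0,"ay":0,"az":0}]'
python3 - <<'E'
from h import *
im=grab('wrist');needle(im,-.0835)
E
python3 -m pendant '[{"jaw":-1,"tx":0,"ty":0,"tz":0,"ax":0,"ay":0,"az":0},{"jaw":-1,"tx":0,"ty":0,"tz":0,"ax":0,"ay":0,"az":0},{"jaw":-1,"tx":0,"ty":0,"tz":0,"ax":0,"ay":0,"az":0},{"jaw":-1,"tx":0,"ty":0,"tz":0,"ax":0,"ay":0,"az":0}]'
```

```text
clock: 16.73
position: [0.5143, 0.1159, 0.0814]
ee_rot: [-0.002, 0.999, -0.032, 0.0]
contact_force: [1.2, 9.6, -1.3]
width: 0.0145
gripper_force: 90.4
needle 191 [-0.0831 -0.111 ] 0.0388 [-0.0845 -0.0813] [-0.1196 -0.1022] 198 205
fintop 196 [-0.0837 -0.1276] 0.0388 [-0.0858 -0.0814] [-0.1346 -0.1191] 197 205
knob 1275 [-0.0837 -0.0872] 0.084 [-0.0922 -0.075 ] [-0.0961 -0.0781] 166 205
clock: 17.27
position: [0.5143, 0.1159, 0.0814]
ee_rot: [-0.002, 0.999, -0.032, 0.0]
contact_force: [0.9, 8.9, -1.7]
width: 0.0147
gripper_force: 90.4
```

```bash
python3 -m pendant '[{"jaw":-1,"tx":0.02,"ty":0.3,"tz":0,"ax":0,"ay":0,"az":0},{"jaw":-1,"tx":0.05,"ty":0.8,"tz":0,"ax":0,"ay":0,"az":0},{"jaw":-1,"tx":0.08,"ty":1.3,"tz":0,"ax":0,"ay":0,"az":0},{"jaw":-1,"tx":0.11,"ty":1.8,"tz":0,"ax":0,"ay":0,"az":0},{"jaw":-1,"tx":0.15,"ty":2.3,"tz":0,"ax":0,"ay":0,"az":0},{"jaw":-1,"tx":0.18,"ty":2.8,"tz":0,"ax":0,"ay":0,"az":0},{"jaw":-1,"tx":0.21,"ty":3.3,"tz":0,"ax":0,"ay":0,"az":0},{"jaw":-1,"tx":0.24,"ty":3.8,"tz":0,"ax":0,"ay":0,"az":0},{"jaw":-1,"tx":0.27,"ty":4.3,"tz":0,"ax":0,"ay":0,"az":0},{"jaw":-1,"tx":0.3,"ty":4.8,"tz":0,"ax":0,"ay":0,"az":0}]'
python3 -m pendant '[{"jaw":-1,"tx":0.02,"ty":0.4,"tz":0,"ax":0,"ay":0,"az":0},{"jaw":-1,"tx":0.05,"ty":0.8,"tz":0,"ax":0,"ay":0,"az":0},{"jaw":-1,"tx":0.07,"ty":1.1,"tz":0,"ax":0,"ay":0,"az":0},{"jaw":-1,"tx":0.09,"ty":1.4,"tz":0,"ax":0,"ay":0,"az":0},{"jaw":-1,"tx":0.1,"ty":1.6,"tz":0,"ax":0,"ay":0,"az":0},{"jaw":-1,"tx":0.11,"ty":1.8,"tz":0,"ax":0,"ay":0,"az":0},{"jaw":-1,"tx":0.13,"ty":2.0,"tz":0,"ax":0,"ay":0,"az":0},{"jaw":-1,"tx":0.14,"ty":2.2,"tz":0,"ax":0,"ay":0,"az":0},{"jaw":-1,"tx":0.15,"ty":2.4,"tz":0,"ax":0,"ay":0,"az":0},{"jaw":-1,"tx":0.17,"ty":2.7,"tz":0,"ax":0,"ay":0,"az":0}]'
python3 -m pendant '[{"jaw":-1,"tx":0.03,"ty":0.5,"tz":0,"ax":0,"ay":0,"az":0},{"jaw":-1,"tx":0.06,"ty":1,"tz":0,"ax":0,"ay":0,"az":0},{"jaw":-1,"tx":0.06,"ty":1,"tz":0,"ax":0,"ay":0,"az":0}]'
python3 - <<'E'
from h import *
report();needle(load('wrist'),-.0835)
E
```

```text
clock: 18.52
position: [0.5173, 0.1621, 0.0813]
ee_rot: [0.0, 1.0, -0.032, -0.0]
contact_force: [-0.6, 2.7, -1.6]
width: 0.0145
gripper_force: 90.7
clock: 19.77
position: [0.519, 0.1889, 0.0812]
ee_rot: [0.0, 0.999, -0.032, -0.0]
contact_force: [-0.0, -0.6, -1.7]
width: 0.0147
gripper_force: 90.6
clock: 20.15
position: [0.5196, 0.1995, 0.0813]
ee_rot: [0.0, 1.0, -0.031, 0.0]
contact_force: [0.2, -0.8, -1.4]
width: 0.0147
gripper_force: 90.7
knobtop 1374 mean [-0.0819 -0.0871] z 0.0838 rng [[-0.0908, -0.0958], [-0.0734, -0.0785]]
block 936 mean [-0.0731 -0.0857] z 0.044 rng [[-0.0881, -0.0996], [-0.0662, -0.0743]]
fin 237 mean [-0.083  -0.1271] z 0.0387 rng [[-0.0853, -0.1345], [-0.0813, -0.1184]]
arm 785 mean [ 0.0045 -0.0654] z 0.044 rng [[0.0, -0.0795], [0.01, -0.0507]]
bar 755 mean [-0.0648 -0.0045] z 0.0582 rng [[-0.0701, -0.0194], [-0.0592, 0.0162]]
rail 7023 mean [-0.0094 -0.0873] z 0.0311 rng [[-0.117, -0.0982], [0.0673, -0.0766]]
needle 197 [-0.0825 -0.1109] 0.0389 [-0.0843 -0.0811] [-0.1197 -0.1022] 330 338
fintop 197 [-0.0832 -0.1277] 0.0388 [-0.0855 -0.0812] [-0.1345 -0.1192] 332 341
knob 1320 [-0.0822 -0.0872] 0.0839 [-0.0914 -0.0735] [-0.0961 -0.0782] 334 374
```

```bash
python3 -m pendant '[{"jaw":-1,"tx":0,"ty":0,"tz":2,"ax":0,"ay":0,"az":0},{"jaw":-1,"tx":0,"ty":0,"tz":6,"ax":0,"ay":0,"az":0},{"jaw":-1,"tx":0,"ty":0,"tz":11,"ax":0,"ay":0,"az":0},{"jaw":-1,"tx":0,"ty":-1,"tz":15,"ax":0,"ay":0,"az":0},{"jaw":-1,"tx":-0.2,"ty":-6,"tz":17,"ax":0,"ay":0,"az":1.5},{"jaw":-1,"tx":-0.4,"ty":-12,"tz":17,"ax":0,"ay":0,"az":3},{"jaw":-1,"tx":-0.5,"ty":-18,"tz":17,"ax":0,"ay":0,"az":4.5},{"jaw":-1,"tx":-0.7,"ty":-24,"tz":17,"ax":0,"ay":0,"az":6},{"jaw":-1,"tx":-0.9,"ty":-30,"tz":17,"ax":0,"ay":0,"az":7.5},{"jaw":-1,"tx":-1.1,"ty":-36,"tz":17,"ax":0,"ay":0,"az":9.1}]' 60
python3 -m pendant '[{"jaw":-1,"tx":-0.05,"ty":-5,"tz":0,"ax":0,"ay":0,"az":0},{"jaw":-1,"tx":-0.09,"ty":-8.5,"tz":0,"ax":0,"ay":0,"az":0},{"jaw":-1,"tx":-0.09,"ty":-9.75,"tz":0,"ax":0,"ay":0,"az":0},{"jaw":-1,"tx":-0.09,"ty":-9.75,"tz":0,"ax":0,"ay":0,"az":0},{"jaw":-1,"tx":-0.09,"ty":-9.75,"tz":0,"ax":0,"ay":0,"az":0}]'
python3 - <<'E'
from h import *
im=grab('wrist');cv2.imwrite('pics/w7.png',im['pixels'])
E
```

```text
clock: 21.45
position: [0.5081, -0.1629, 0.2515]
ee_rot: [0.0, 0.999, 0.048, 0.0]
contact_force: [0.8, 0.6, -1.8]
width: 0.0145
gripper_force: 90.6
clock: 22.08
position: [0.5076, -0.2569, 0.2513]
ee_rot: [-0.001, 0.999, 0.048, -0.0]
contact_force: [0.3, -0.2, -2.2]
width: 0.0147
gripper_force: 90.7
```

View pics/w7.png

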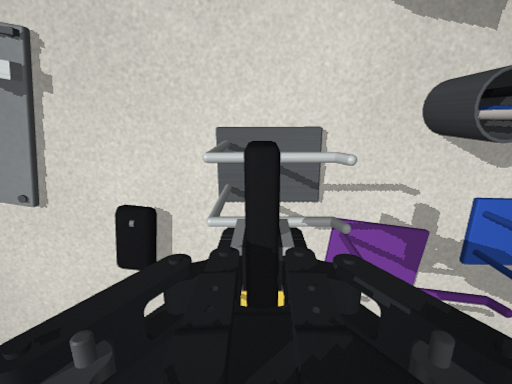

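The handle is centred over the fork: the crosshead column at 262 lies across both prongs, which are at rows 158 and 222. I'll lower it.

```bash
python3 -m pendant '[{"jaw":-1,"tx":0,"ty":-0.1,"tz":-3,"ax":0,"ay":0,"az":0},{"jaw":-1,"tx":0,"ty":-0.1,"tz":-6,"ax":0,"ay":0,"az":0},{"jaw":-1,"tx":0,"ty":-0.1,"tz":-8.5,"ax":0,"ay":0,"az":0},{"jaw":-1,"tx":0,"ty":-0.1,"tz":-9.6,"ax":0,"ay":0,"az":0},{"jaw":-1,"tx":0,"ty":-0.1,"tz":-9.9,"ax":0,"ay":0,"az":0},{"jaw":-1,"tx":0,"ty":-0.1,"tz":-9.9,"ax":0,"ay":0,"az":0}]'
python3 -m pendant '[{"jaw":-1,"tx":0,"ty":0,"tz":-0.15,"ax":0,"ay":0,"az":0},{"jaw":-1,"tx":0,"ty":0,"tz":-0.15,"ax":0,"ay":0,"az":0}]'
```

```text
clock: 22.88
position: [0.5083, -0.2595, 0.1532]
ee_rot: [0.001, 0.999, 0.048, 0.001]
contact_force: [1.1, -0.4, -0.2]
width: 0.0146
gripper_force: 90.7
clock: 23.12
position: [0.5079, -0.2596, 0.1514]
ee_rot: [0.0, 0.999, 0.048, 0.0]
contact_force: [0.5, -0.5, -2.1]
width: 0.0147
gripper_force: 90.7
```

```bash
python3 -m pendant '[{"jaw":-1,"tx":0,"ty":0.1,"tz":-0.1,"ax":0,"ay":0,"az":0},{"jaw":-1,"tx":0,"ty":0.1,"tz":-0.1,"ax":0,"ay":0,"az":0}]'
```

```text
clock: 23.38
position: [0.508, -0.2594, 0.1509]
ee_rot: [0.001, 0.999, 0.048, 0.001]
contact_force: [-2.5, -1.3, 5.8]
width: 0.0146
gripper_force: 91.5
```

```bash
python3 -m pendant '[{"jaw":-0.4,"tx":0,"ty":0,"tz":0,"ax":0,"ay":0,"az":0},{"jaw":0.2,"tx":0,"ty":0,"tz":0,"ax":0,"ay":0,"az":0},{"jaw":0.6,"tx":0,"ty":0,"tz":0,"ax":0,"ay":0,"az":0},{"jaw":1,"tx":0,"ty":0,"tz":0,"ax":0,"ay":0,"az":0},{"jaw":1,"tx":0,"ty":0,"tz":2,"ax":0,"ay":0,"az":0},{"jaw":1,"tx":0,"ty":0,"tz":6,"ax":0,"ay":0,"az":0},{"jaw":1,"tx":0,"ty":0,"tz":11,"ax":0,"ay":0,"az":0},{"jaw":1,"tx":-1,"ty":2.5,"tz":13,"ax":0,"ay":0,"az":0},{"jaw":1,"tx":-1,"ty":2.5,"tz":13,"ax":0,"ay":0,"az":0},{"jaw":1,"tx":-1,"ty":2.5,"tz":13,"ax":0,"ay":0,"az":0}]' 20
python3 - <<'E'
from h import *
im=grab('wrist');a=im['pixels'];b=grab('top')['pixels'][130:250,90:345]
h=np.zeros((592,512,3),np.uint8);h[:340]=a[:340];b=cv2.resize(b,(510,240));h[345:585,:510]=b;cv2.imwrite('pics/w8.png',h)
P=pts(im);z=P[...,2];L=a.max(-1);m=(z>.172)&(z<.195)&(L<80)&(abs(P[...,0]-.5)<.1)&(abs(P[...,1]+.25)<.08)
n,lab,st,_=cv2.connectedComponentsWithStats(m.astype(np.uint8));k=1+st[1:,4].argmax();q=P[lab==k]
print(cv2.minAreaRect((q[:,:2]*1000).astype(np.float32)),np.median(q[:,2]),manip.get_state()['clock'])
E
```

```text
clock: 24.62
position: [0.4975, -0.2336, 0.2791]
ee_rot: [0.0, 0.999, 0.048, -0.0]
contact_force: [0.2, -0.2, 0.0]
width: 0.0856
gripper_force: 0.0
((507.09881591796875, -257.76727294921875), (107.9128646850586, 16.27948760986328), 5.480992317199707) 0.18072622181214917 24.725
```

View pics/w8.png

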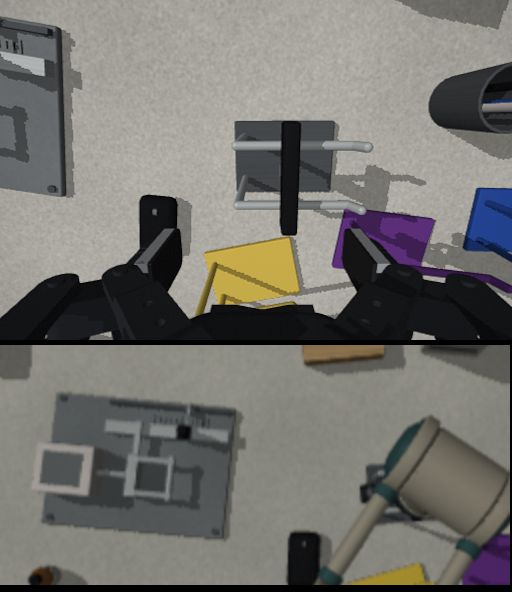

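The handle hangs level across the prongs, centred at (290,178), with its top at z 0.181 as before. In the top view the slide is fully in and the pointer stands at the fin, and nothing else has moved.

```bash
python3 -c "
from rig import manip
print(manip.sign_off())"
```

```text
the job is handed in; nothing more can be done
None
```

The job is handed in at about 25 s on the robot's clock: I zeroed the pointer, pulled the crossbar until it stood at the fin (within about 1 mm, not past), held for over 1.5 s, eased the slide fully in and hung the handle back on the fork.

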